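# Hook the angle stop over the plate's edge and test it for rocking

## Robot

A 7-joint arm with a two-finger parallel gripper is mounted at the origin on a cart in front of the work surface, level with it; the furniture and walls round the work are solid. World frame = base frame: x ahead of the robot, y to its left, z up, the work surface at z = 0. Lengths are in m, angles in rad, forces in N, time in s.
With the tool pointing down it reaches from about 0.425 to 0.925 m from the base axis. Payload 6.8 kg.
Tool frame: the origin (TCP) lies at the very end of the fingers, on their centre line; the grasp point (between the pads) lies 19 mm behind it; x points along the fingers, y is the direction in which the jaws open and shut, and the axes are right-handed (so a half turn about x gives the same grasp; the last joint's range is limited). The gripper opens to 85 mm and grips with 20 to 120 N. Pads are 22 mm wide; open, the fingers measure 114 mm over their backs; the gripper's body (76 mm by 85 mm) begins 54 mm behind the grasp point. The pads swing forward as they close: fully open they stand 13 mm farther back than shut.
Start: joints at [1.153, 0.477, 0.022, 1.555, -0.011, 1.109, -0.083], TCP at [0.206, -0.643, 0.231] pointing down, gripper open.
Joint ranges: [-2.96, 2.96], [-0.34, 2.1], [-1.41, 1.46], [0.24, 2.44], [-1.37, 4.51], [0.17, 1.92], [-2.96, 2.96]. Speed limits (rad/s): [2.39, 2.39, 3.14, 3.14, 3.14, 3.14, 3.14].

## Interface

Orientations are given as a unit quaternion [w, x, y, z].
In Python, from cell import manip gives the robot as it stands. The module is installed in compiled form; this text tells all that it offers.
- The arm moves only by the shell command python3 -m handwheel 'ROWS' [FORCE]. ROWS is JSON, a list that holds one entry, the list of rows, each a list of 7 numbers: the shift along the tool's x, y, z in mm, then the turn, a rotation vector about the tool's x, y, z in degrees, then the finger opening in mm, from 0 to 85.4. In form: [[[dx, dy, dz, ax, ay, az, hand], ...]]. A call has 1 to 10 rows; each row shifts and turns the pose as measured when the row begins, along the tool's axes as they then stand; what a row does not reach is not made up. A row lasts 1/8 s, in which the tool goes at most 62.5 mm and 10.7 degrees, less where a joint would pass 70% of its speed; a pose out of reach is approached as far as the arm can. A call is refused whole if a number of a shift passes 62.5 or a number of a turn 10.7, either way. A call with a gripper value outside its range is refused whole. The fingers move at their own pace and stop on an object; FORCE is the grip in N (left out, the last holds). Time passes only in rows, so rows that do not move let the fingers close. It gives the time, the measured TCP pose, the force and the opening at its end, in the units of the state.
- manip.state(): the state, without advancing time (a new reading comes with each control period).
- manip.capture(name): name is "side" or "top" or "wrist"; returns the picture (420x560x3 uint8, blue, green, red); there is no depth.
- manip.calibration(name): a dict with "camera_matrix" (3x3 intrinsics, pixels), "R" (3x3) and "t" (3): a world point X has camera coordinates R X + t; the wrist camera has in their place "T_tool_cam" (4x4, takes a point from camera to tool coordinates, whose origin is the TCP and whose axes are the tool frame's). Camera axes: x right, y down, z forward; pixel columns grow to the right and rows downward; lengths in m; the calibration is good to about 2 mm. A picture is of the moment at which its call begins: read the wrist's pose just before it. calibration takes no time and is no camera call.
- manip.finish_job(): hands the job in, once; it reports no verdict.
The state is a dict: "time": time; "q": joint angles; "joint_vel": joint speeds; "joint_torque": joint torques, N m; "ee_pos": TCP position; "ee_rot": TCP orientation; "contact_force": force on the tool from outside, world axes, zero at the start; "ft_torque": the same for the moment, N m; "gripper_width": opening from 0.0 (shut) to 1.0 (fully open).
Only numpy, scipy, OpenCV 4.12 (cv2) and the standard library are available. Lean on these libraries where they do the work, as an engineer would, in place of code of your own. Each camera call takes 0.05 s, during which the arm holds its last target.

## Task

Without lifting it, slide the cast angle stop along the steel bench plate towards the plate's front edge until the lip under its front end drops over that edge, and bring the lip up snug and square against the edge so that the stop lies flat on the plate. Then test that it does not rock: press down lightly with the fingertips on its left boss and, after that, on its right boss. Leave it sitting flat and snug, and do not disturb the things beside the plate.

Things in the scene. Friction and masses are not known exactly. Their poses are not given: they have to be found in the camera images.
- bench_plate: Flat ground-steel slab lying on the worktop, fixed, 200 (x) x 170 (y) x 16 mm thick, a sunk screw head near each corner. Origin: centre of its underside, on the worktop. Its x axis points away from its front edge, which is the 170 mm long edge on the robot's side, at x = -100 mm; z up, top at z = 16 mm.
- angle_stop: Loose grey cast angle bracket, about 0.7 kg, 100 (x) x 90 (y) mm, sole 12 mm thick, wall at the tail (+x), lip under the front (-x) end. Origin: centre of the sole's underside, 16 mm above the worktop when seated. Starts on the plate, set back from its front edge and up to 15 degrees askew, standing on lip and tail edge with the front 10 mm too high (6 degrees). Slides with a few newtons.
- wall_back (a point): Middle of the back (+x) face of the stop's upright wall: x = +50, y = 0, z = 25 mm on the stop. The wall is 12 mm thick, 90 mm wide, its top 50 mm above the sole's underside; the back face is flush with the tail end down to the plate. A 9 mm wide rib joins wall and sole in the middle, on the front side.
- boss_left: Round flat bright boss, 24 mm across and 4 mm high, on top of the stop's sole near its front end, on the left (+y) as the robot sees it; its top is 16 mm above the sole's underside, so 32 mm above the worktop when seated. Origin: centre of its underside, at x = -30, y = +31, z = 12 mm on the stop. Axes as the stop.
- boss_right: The like boss on the right (-y) side: x = -30, y = -31, z = 12 mm on the stop.
- lip_inner (a point): Middle of the lip's inner (+x) face, which comes to bear on the plate's front edge: x = -40, y = 0, z = -5 mm on the stop. The straight lip spans x = -50 to -40 mm and the full 90 mm width and hangs 10 mm below the sole; seated it clears the worktop by 6 mm. The flat front end face of lip and sole is at x = -50 mm.
- front_edge (a point): Middle of the plate's front top edge: x = -100, y = 0, z = 16 mm on the plate.
- driver_gold: Small gold screwdriver, 76 x 14 x 14 mm, loose bystander on the worktop left of the plate. Origin: centre of its underside.
- glue_tube: Glue tube, 80 x 25 x 18 mm, loose bystander on the worktop right of the plate. Origin: centre of its underside.
- olive_tin: Open olive oval tin, 94 x 66 x 22 mm, loose bystander on the worktop right of the plate, further back. Origin: centre of its underside.
There are look-alikes about, which are no part of the job. What is shaped like the angle_stop but pink or yellow is not meant.

How it is judged:
By the outcome, as a careful person would: the job done as asked, in the order asked, and still so for the second after the job is handed in, with the robot touching nothing.
It also fails if it takes over 58 s, if anything falls off the work surface, if the arm or the gripper's body presses on something with over 40 N, if the wrist force passes 120 N, or if a joint passes its speed limit or range.

## Working session

There is one attempt and no reset: what is moved stays moved. The work goes in short steps, Python scripts to look and compute and a shell command to move; the robot and the scene stay as the last step left them, time stands still between calls to the robot, and variables do not carry over. Pictures are saved under pics/ and viewed, and the job is handed in when it is done.

```bash
mkdir -p pics
cat > h.py <<'E'
import numpy as np, cv2
from cell import manip
from scipy.spatial.transform import Rotation as R
def rot(q): return R.from_quat([q[1],q[2],q[3],q[0]])
def snap(cam,name):
    s=manip.state(); im=manip.capture(cam); cv2.imwrite(f'pics/{name}.png',im); return s,im
def camRT(cam,s=None):
    c=manip.calibration(cam); K=np.array(c['camera_matrix'])
    if cam=='wrist':
        T=np.eye(4);T[:3,:3]=rot(s['ee_rot']).as_matrix();T[:3,3]=s['ee_pos']
        T=T@np.array(c['T_tool_cam']); Rw=T[:3,:3]; o=T[:3,3]
    else:
        Rc=np.array(c['R']);Rw=Rc.T;o=-Rc.T@np.array(c['t']).ravel()
    return K,Rw,o
def ray(cam,px,s=None):
    K,Rw,o=camRT(cam,s); d=Rw@np.linalg.solve(K,[px[0],px[1],1]); return o,d/np.linalg.norm(d)
def onz(cam,px,z,s=None):
    o,d=ray(cam,px,s); return o+d*(z-o[2])/d[2]
def tri(r1,r2):
    (o1,d1),(o2,d2)=r1,r2
    a=np.linalg.lstsq(np.c_[d1,-d2],o2-o1,rcond=None)[0]
    p,q=o1+a[0]*d1,o2+a[1]*d2; return (p+q)/2,np.linalg.norm(p-q)
def proj(cam,X,s=None):
    K,Rw,o=camRT(cam,s); v=K@(Rw.T@(np.array(X)-o)); return v[:2]/v[2]
def totool(v,s): return rot(s['ee_rot']).inv().apply(v)
E
python3 - <<'E'
from h import *
for c in('top','side','wrist'): snap(c,c+'0')
s=manip.state();print(s['time'],s['ee_pos'],s['ee_rot'],s['contact_force'],rot(s['ee_rot']).as_matrix().round(3))
for c in('top','side'):print(camRT(c))
E
```

```text
0.15 [ 0.20561867 -0.64246128  0.23056009] [-0.10861976 -0.69852566 -0.10956763  0.69875503] [ 0.34341688 -0.85514319 -0.05828144] [[-0.001  0.305 -0.952]
 [ 0.001 -0.952 -0.305]
 [-1.    -0.001  0.   ]]
(array([[518.40445078,   0.        , 285.37692839],
       [  0.        , 518.40445078, 214.0931163 ],
       [  0.        ,   0.        ,   1.        ]]), array([[ 0.00969437, -0.98964263,  0.14322532],
       [-0.99994644, -0.00907505,  0.00497677],
       [-0.00362545, -0.14326589, -0.98967759]]), array([ 0.41333403, -0.04750564,  0.97367372]))
(array([[470.03141682,   0.        , 278.68691327],
       [  0.        , 470.03141682, 207.4116559 ],
       [  0.        ,   0.        ,   1.        ]]), array([[-9.47060723e-01, -1.78621180e-01,  2.66777924e-01],
       [-3.21054344e-01,  5.27701433e-01, -7.86419294e-01],
       [-3.07950367e-04, -8.30437036e-01, -5.57112407e-01]]), array([0.27658583, 0.71067221, 0.59972494]))
```

View pics/top0.png

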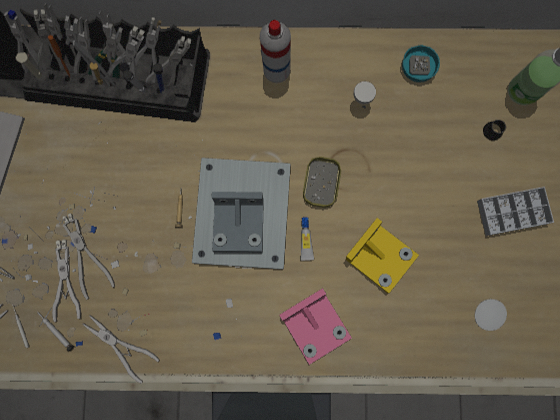

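View pics/side0.png

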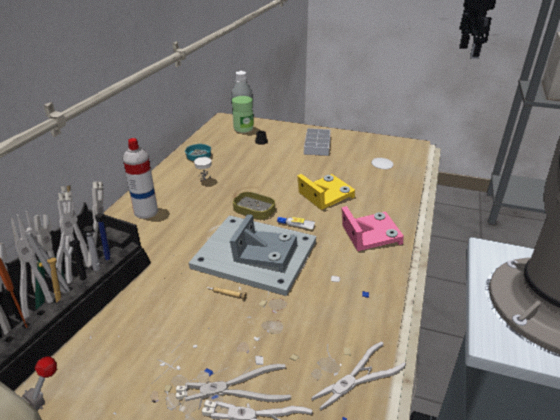

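View pics/wrist0.png

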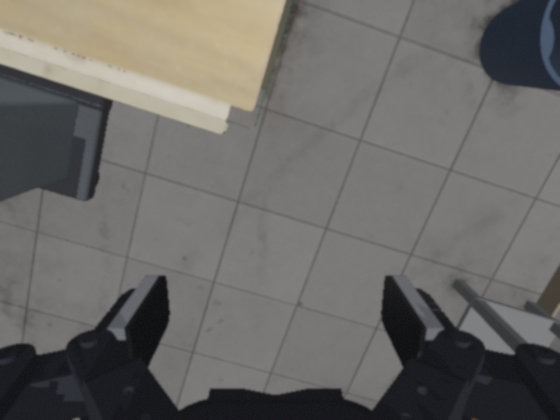

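The grey stop sits on the plate, with bosses near (220,240) and (254,240) in the top view. The plate corners are near (201,158), (291,163), (284,269) and (193,265). I'll zoom in to measure.

Run:
```python
import cv2
a=cv2.imread('pics/top0.png')[150:280,170:330]; b=cv2.imread('pics/side0.png')[205:305,180:330]
cv2.imwrite('pics/top0z.png',cv2.resize(a,None,fx=4.6,fy=4.6,interpolation=2)); cv2.imwrite('pics/side0z.png',cv2.resize(b,None,fx=5.3,fy=5.3,interpolation=2))
```

```text
(no output)
```

View pics/top0z.png

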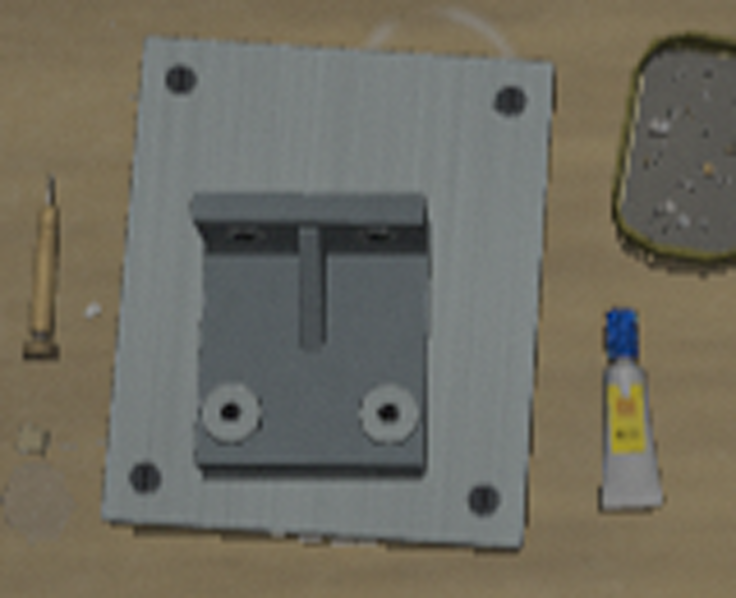

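View pics/side0z.png

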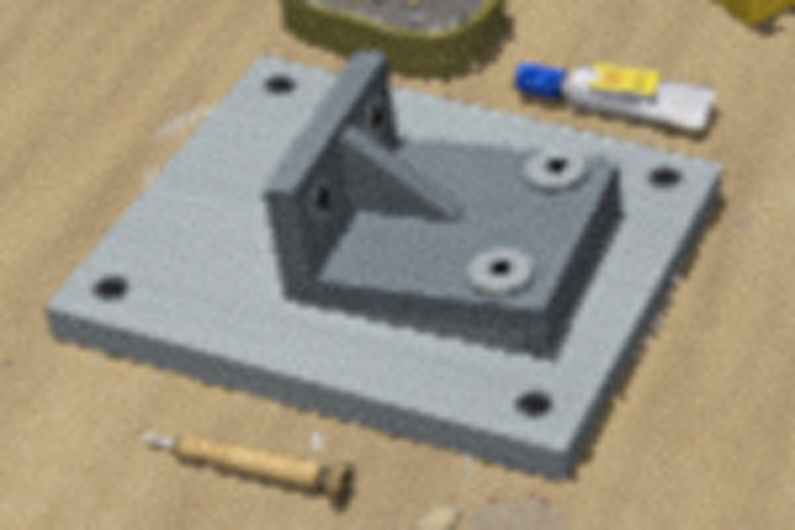

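Run:
```python
from h import *
T=lambda p:(np.array(p)+.5)/4.6-.5+[170,150]
S=lambda p:(np.array(p)+.5)/5.3-.5+[180,205]
P={'scBL':((180,80),(110,288)),'scBR':((511,100),(279,84)),'scFL':((146,477),(534,403)),'scFR':((484,500),(665,176)),
'cFL':((105,520),(567,452)),'cFR':((521,545),(720,168)),'cBL':((146,38),(50,313)),'cBR':((552,63),(265,58)),
'bossL':((231,411),(500,268)),'bossR':((389,411),(557,166)),'wallTL':((190,197),(268,193)),'wallTR':((424,193),(378,53)),'frontL':((200,464),(549,307)),'frontR':((425,467),(618,168))}
D={}
for k,(t,s) in P.items():
    p,e=tri(ray('top',T(t)),ray('side',S(s))); D[k]=p; print(k,(p*1000).round(1),round(e*1000,1),(onz('top',T(t),.016)*1000).round(1))
def line(a,b,z=.016):
    d=D[b]-D[a]; return np.degrees(np.arctan2(d[1],d[0]))
for a,b in(('scFL','scBL'),('scFR','scBR'),('cFL','cBL'),('cFR','cBR'),('scFR','scFL'),('cFR','cFL'),('bossR','bossL'),('wallTR','wallTL'),('frontR','frontL')): print(a,b,line(a,b).round(2))
```

```text
scBL [640.8 103.2  16.6] 0.5 [640.6 103.2  16. ]
scBR [633.5 -33.   16.8] 0.5 [633.4 -33.1  16. ]
scFL [477.  111.7  16.7] 0.6 [477.3 111.8  16. ]
scFR [469.3 -24.1  17.1] 0.0 [469.4 -24.   16. ]
cFL [459.8 128.   14. ] 0.5 [459.9 127.7  16. ]
cFR [451.6 -39.1  14.5] 0.1 [451.6 -39.1  16. ]
cBL [658.6 118.2  12.3] 1.3 [658.3 117.8  16. ]
cBR [648.4 -50.   15.3] 1.8 [649.2 -49.8  16. ]
bossL [501.7  75.1  40.9] 0.3 [504.2  78.4  16. ]
bossR [501.7  12.9  40.9] 1.5 [504.8  14.7  16. ]
wallTL [582.2  90.   65.1] 0.9 [591.8  97.6  16. ]
wallTR [581.   -1.6  65.3] 8.1 [594.3   2.1  16. ]
frontL [480.4  86.9  38.6] 1.5 [482.7  90.3  16. ]
frontR [481.3  -1.   34.7] 0.4 [ 4.824e+02 -2.000e-01  1.600e+01]
scFL scBL -2.95
scFR scBR -3.12
cFL cBL -2.82
cFR cBR -3.19
scFR scFL 86.77
cFR cFL 87.18
bossR bossL 90.0
wallTR wallTL 89.25
frontR frontL 90.58
```

Plate yaw is about −3.05°, with the front-edge middle at (455, 45) mm. The stop's yaw is about 0°, and its tail base is near x=580 mm. The tail has to travel to about x=545 mm. First I'll turn the tool to the plate's axes and go behind the wall.

```bash
python3 -m handwheel '[[[0,0,0,10.4,0,0,50],[0,0,0,10.4,0,0,50],[6,-54,-30,0,0,0,50],[6,-54,-30,0,0,0,50],[6,-54,-30,0,0,0,50],[6,-54,-30,0,0,0,50],[6,-54,-30,0,0,0,50],[6,-54,-30,0,0,0,50],[6,-54,-30,0,0,0,50],[6,-54,-30,0,0,0,50]]]' 30
cat > st.py <<'E'
from h import *
s=manip.state();M=rot(s['ee_rot']).as_matrix()
print('t',s['time'],'pos',(np.array(s['ee_pos'])*1000).round(1),'F',np.round(s['contact_force'],2),'w',round(s['gripper_width']*85.4,1))
print('yaw err',round(np.degrees(np.arctan2(M[1,2],-M[0,2]))-3.05,2),'tilt z.z',np.degrees(np.arcsin(M[2,2])).round(2),'roll y.z',np.degrees(np.arcsin(M[2,1])).round(2))
import sys
if len(sys.argv)>3:
    print('tool delta',totool(np.array([float(a) for a in sys.argv[1:4]])-np.array(s['ee_pos'])*1000,s).round(1))
E
python3 st.py 640 35 120
```

```text
time: 1.4
ee_pos: [0.4732, -0.2268, 0.18]
ee_rot: [0.027, -0.706, 0.027, 0.707]
contact_force: [0.7, -1.2, 0.7]
gripper_width: 0.585
t 1.4 pos [ 473.2 -226.8  180. ] F [ 0.73 -1.17  0.73] w 50.0
yaw err 1.31 tilt z.z 0.12 roll y.z 0.01
tool delta [  59.6 -273.7 -146.5]
```

```bash
python3 -m handwheel '[[[10,-54,-29,-1.3,0,0,50],[10,-54,-29,0,0,0,50],[10,-54,-29,0,0,0,50],[10,-54,-29,0,0,0,50],[10,-54,-29,0,0,0,50],[0,0,0,0,-10,0,50],[0,0,0,0,0,0,50]]]'
python3 st.py 604 41 60;python3 - <<'E'
from h import *
for c in('top','side','wrist'): snap(c,c+'1')
E
```

```text
time: 2.28
ee_pos: [0.6342, 0.044, 0.1274]
ee_rot: [0.018, -0.64, 0.013, 0.768]
contact_force: [0.5, -0.4, 0.2]
gripper_width: 0.583
t 2.275 pos [634.2  44.  127.4] F [ 0.49 -0.4   0.23] w 49.8
yaw err -0.51 tilt z.z 10.39 roll y.z -0.13
tool delta [71.7  4.5 17.4]
```

Run:
```python
import cv2,numpy as np
cv2.imwrite('pics/c1.png',cv2.resize(np.hstack([cv2.imread('pics/side1.png')[100:320,100:380],cv2.imread('pics/wrist1.png')[::2,::2][:, :][:210].repeat(1,0) if 0 else cv2.resize(cv2.imread('pics/wrist1.png'),(293,220))]),None,fx=1.39,fy=1.39))
```

```text
(no output)
```

View pics/c1.png

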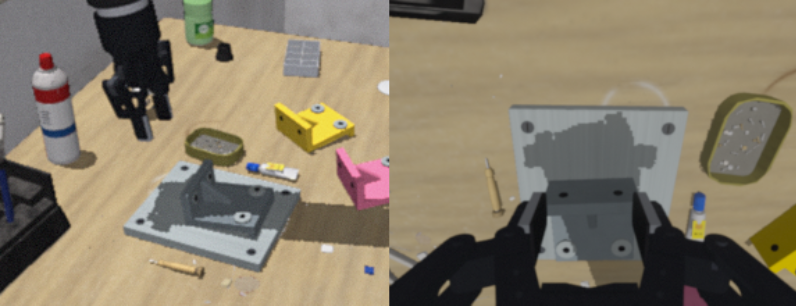

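```bash
python3 -m handwheel '[[[20,1,3,0.5,0,0,50],[20,1,3,0,0,0,50],[20,0,3,0,0,0,50],[20,0,2,0,0,0,50],[15,0,1,0,0,0,50],[0,0,0,0,0,0,50]]]'
python3 st.py 606 42 24
```

```text
time: 3.18
ee_pos: [0.6001, 0.0381, 0.0403]
ee_rot: [0.022, -0.646, 0.02, 0.763]
contact_force: [0.5, 0.1, 0.0]
gripper_width: 0.589
t 3.175 pos [600.1  38.1  40.3] F [0.45 0.07 0.01] w 50.3
yaw err 0.37 tilt z.z 9.46 roll y.z 0.06
tool delta [15.1 -4.3 -8.3]
```

```bash
python3 -m handwheel '[[[8,-4,-8,0,0,0,50],[8,0,0,0,0,0,50],[0,0,0,0,0,0,50]]]'
python3 st.py 598 42 24;python3 - <<'E'
from h import *
s,im=snap('side','side2');a=im[130:310,150:350];cv2.imwrite('pics/s2z.png',cv2.resize(a,None,fx=3.3,fy=3.3,interpolation=2))
E
```

```text
time: 3.55
ee_pos: [0.6076, 0.042, 0.0236]
ee_rot: [0.023, -0.648, 0.02, 0.761]
contact_force: [0.1, -1.1, -0.1]
gripper_width: 0.582
t 3.55 pos [607.6  42.   23.6] F [ 0.06 -1.11 -0.1 ] w 49.7
yaw err 0.39 tilt z.z 9.24 roll y.z 0.02
tool delta [1.2 0.6 9.5]
```

View pics/s2z.png

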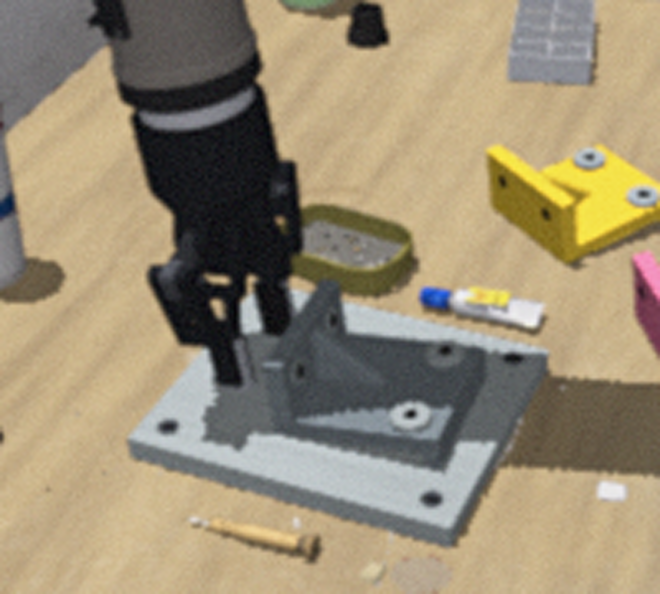

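```bash
for r in '[[[0.6,0,4,-0.4,0,0,50],[0.6,0,4,0,0,0,50],[0.4,0,3,0,0,0,50]]]'; do :; done; python3 -m handwheel '[[[0.6,0,4,-0.4,0,0,50],[0.6,0,4,0,0,0,50],[0.4,0,3,0,0,0,50]]]'; python3 -m handwheel '[[[0.4,0,3,0,0,0,50]]]';python3 -m handwheel '[[[0.4,0,3,0,0,0,50]]]';python3 st.py
```

```text
time: 3.98
ee_pos: [0.5966, 0.0428, 0.0247]
ee_rot: [0.02, -0.648, 0.017, 0.761]
contact_force: [0.2, 0.2, -0.7]
gripper_width: 0.582
time: 4.1
ee_pos: [0.5933, 0.043, 0.0249]
ee_rot: [0.02, -0.648, 0.017, 0.761]
contact_force: [1.1, 0.3, 0.3]
gripper_width: 0.587
time: 4.22
ee_pos: [0.5906, 0.0431, 0.0252]
ee_rot: [0.02, -0.649, 0.017, 0.761]
contact_force: [3.1, -1.0, -0.9]
gripper_width: 0.585
t 4.225 pos [590.6  43.1  25.2] F [ 3.13 -1.03 -0.85] w 50.0
yaw err -0.05 tilt z.z 9.07 roll y.z -0.07
```

```bash
python3 -m handwheel '[[[0.4,0,3,0,0,0,50],[0.4,0,3,0,0,0,50],[0.5,0,3,0,0,0,50],[0.5,0,3,0,0,0,50],[0.5,0,3,0,0,0,50],[0.5,0,3,0,0,0,50],[0.5,0,3,0,0,0,50],[0.5,0,3,0,0,0,50]]]'; python3 st.py;python3 - <<'E'
from h import *
s,im=snap('side','side3');a=im[130:310,150:350];cv2.imwrite('pics/s3z.png',cv2.resize(a,None,fx=3.3,fy=3.3,interpolation=2))
E
```

```text
time: 5.22
ee_pos: [0.5667, 0.0443, 0.0254]
ee_rot: [0.021, -0.65, 0.017, 0.759]
contact_force: [2.3, -0.5, -2.3]
gripper_width: 0.59
t 5.225 pos [566.7  44.3  25.4] F [ 2.34 -0.5  -2.26] w 50.4
yaw err -0.03 tilt z.z 8.83 roll y.z -0.1
```

View pics/s3z.png

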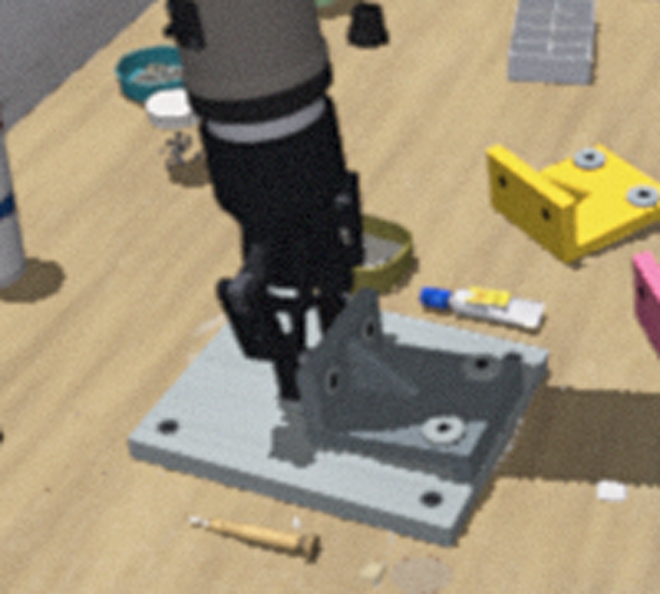

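```bash
python3 -m handwheel '[[[0.3,0,2,0,0,0,50],[0.3,0,2,0,0,0,50],[0.3,0,2,0,0,0,50]]]'; python3 -m handwheel '[[[0.3,0,1.5,0,0,0,50],[0,0,1.5,0,0,0,50]]]';python3 st.py;python3 - <<'E'
from h import *
s,im=snap('side','side4');a=im[130:310,150:350];cv2.imwrite('pics/s4z.png',cv2.resize(a,None,fx=3.3,fy=3.3,interpolation=2))
E
```

```text
time: 5.65
ee_pos: [0.5599, 0.0447, 0.0254]
ee_rot: [0.021, -0.65, 0.017, 0.759]
contact_force: [2.8, -0.5, -2.0]
gripper_width: 0.587
time: 5.9
ee_pos: [0.5566, 0.0449, 0.0256]
ee_rot: [0.021, -0.65, 0.017, 0.759]
contact_force: [2.1, -0.5, -1.5]
gripper_width: 0.588
t 5.9 pos [556.6  44.9  25.6] F [ 2.12 -0.46 -1.49] w 50.2
yaw err -0.03 tilt z.z 8.86 roll y.z -0.1
```

View pics/s4z.png

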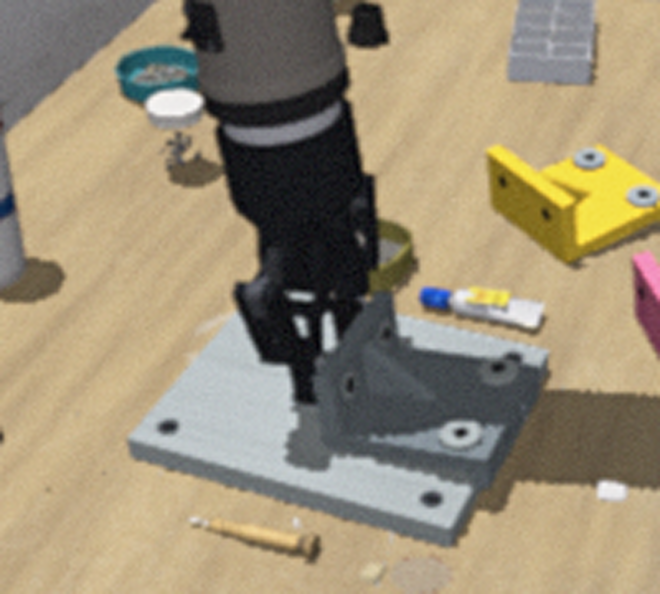

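```bash
python3 -m handwheel '[[[0.1,0,1.2,0,0,0,50],[0.1,0,1.2,0,0,0,50]]]';python3 -m handwheel '[[[0.1,0,1.2,0,0,0,50],[0.1,0,1.2,0,0,0,50]]]';python3 st.py;python3 - <<'E'
from h import *
s,im=snap('side','side5');a=im[130:310,150:350];cv2.imwrite('pics/s5z.png',cv2.resize(a,None,fx=3.3,fy=3.3,interpolation=2))
E
```

```text
time: 6.2
ee_pos: [0.5532, 0.0451, 0.0258]
ee_rot: [0.021, -0.65, 0.017, 0.76]
contact_force: [3.5, 0.1, -2.0]
gripper_width: 0.583
time: 6.45
ee_pos: [0.5512, 0.0452, 0.026]
ee_rot: [0.021, -0.65, 0.017, 0.759]
contact_force: [2.4, -0.6, -2.2]
gripper_width: 0.589
t 6.45 pos [551.2  45.2  26. ] F [ 2.35 -0.6  -2.16] w 50.3
yaw err -0.04 tilt z.z 8.89 roll y.z -0.1
```

View pics/s5z.png

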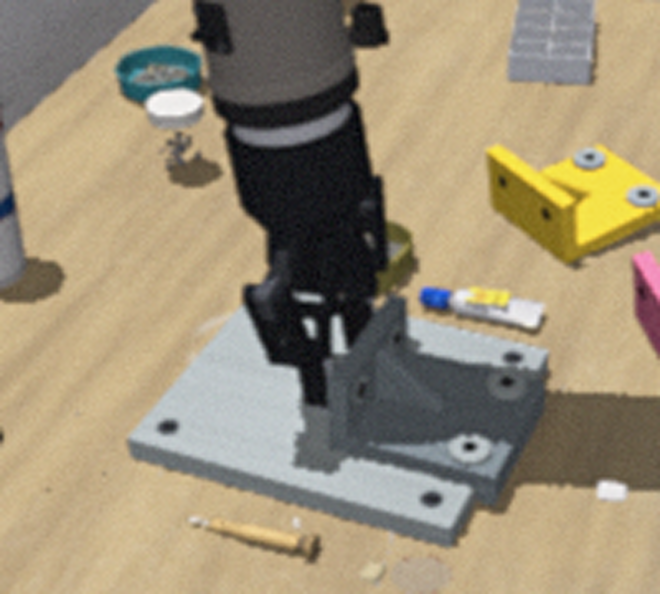

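The left boss fell about 15 px in this step, so the lip seems to have dropped. I'll back off and measure.

```bash
python3 -m handwheel '[[[0,0,-8,0,0,0,50],[-5,0,-15,0,0,0,50],[-40,0,-5,0,0,0,50],[-40,0,0,0,0,0,50],[-40,0,-10,0,9,0,50],[0,0,-40,0,0,0,50],[0,0,-40,0,0,0,50],[0,0,0,0,0,0,50]]]';python3 st.py;python3 - <<'E'
from h import *
s,im=snap('side','side6');a=im[205:305,180:330];cv2.imwrite('pics/s6z.png',cv2.resize(a,None,fx=5.3,fy=5.3,interpolation=2))
s,im=snap('top','top6');a=im[150:280,170:330];cv2.imwrite('pics/t6z.png',cv2.resize(a,None,fx=4.6,fy=4.6,interpolation=2))
snap('wrist','wrist6')
E
```

```text
time: 7.5
ee_pos: [0.6876, 0.0374, 0.1458]
ee_rot: [0.018, -0.705, 0.018, 0.709]
contact_force: [0.0, -0.4, -1.2]
gripper_width: 0.589
t 7.5 pos [687.6  37.4 145.8] F [ 0.01 -0.44 -1.17] w 50.3
yaw err -0.1 tilt z.z 0.36 roll y.z 0.02
```

View pics/s6z.png

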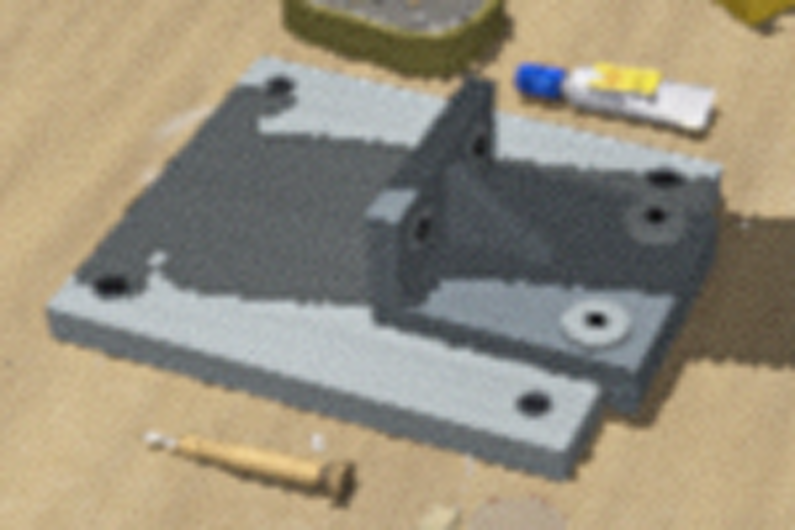

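View pics/t6z.png

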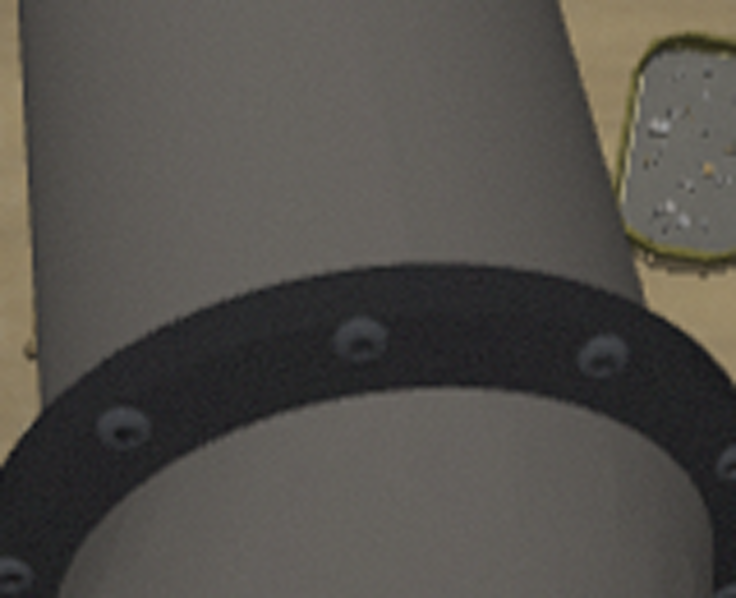

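View pics/wrist6.png

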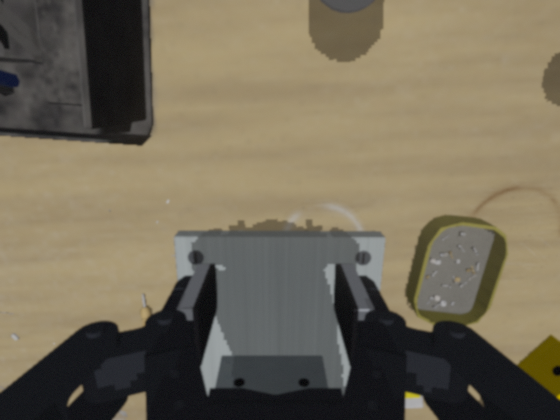

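Run:
```python
from h import *
S=lambda p:(np.array(p)+.5)/5.3-.5+[180,205]
a=np.radians(-3.05);ex=np.array([np.cos(a),np.sin(a)]);ey=np.array([-ex[1],ex[0]]);C=np.array([.5552,.0394])
pl=lambda p:np.r_[(p[:2]-C)@ex,(p[:2]-C)@ey]*1000
for n,p,z in(('bossL',(597,321),.032),('bossR',(655,215),.032),('wTLback',(367,211),.066),('wTLfront',(415,213),.066),('tailL',(378,320),.016),('FLtop',(636,370),.028),('plFL',(567,452),.016),('scFL',(534,403),.016),('scFR',(663,178),.016)):
    P=onz('side',S(p),z); print(n,(P*1000).round(1),pl(P).round(1))
for zb in(.028,.032,.036,.041):
    print(zb,[pl(onz('side',S(p),zb)).round(1) for p in((597,321),(655,215))])
```

```text
bossL [463.9  81.2  32. ] [-93.3  36.9]
bossR [461.4  18.3  32. ] [-92.5 -26. ]
wTLback [544.8  89.4  66. ] [-13.   49.4]
wTLfront [528.8  85.2  66. ] [-28.8  44.3]
tailL [543.2  87.9  16. ] [-14.6  47.8]
FLtop [445.2  96.6  28. ] [-112.9   51.3]
plFL [458.9 129.9  16. ] [-101.    85.3]
scFL [476.9 110.9  16. ] [-82.   67.2]
scFR [470.1 -24.   16. ] [-81.6 -67.9]
0.028 [array([-91.8,  32.5]), array([-91. , -30.8])]
0.032 [array([-93.3,  36.9]), array([-92.5, -26. ])]
0.036 [array([-94.9,  41.2]), array([-94.1, -21.2])]
0.041 [array([-96.8,  46.7]), array([-96. , -15.2])]
```

The stop looks dropped: the wall is upright and the bosses match the 32 mm plane. The bosses sit at plate x≈−93 mm and snug is −90 mm, so the gap is about 3 mm. The front face is at the edge of the arm's reach, so I'll draw the stop back from inside. The two fingertips will press low on the wall's front face, either side of the rib.

```bash
python3 -m handwheel '[[[0,0,40,0,8,0,50],[0,0,46,0,0,0,50],[0,0,46,0,0,0,50],[0,0,46,0,0,0,50],[0,0,0,0,0,0,50]]]';python3 st.py 502 47.5 90
```

```text
time: 8.28
ee_pos: [0.496, 0.0468, 0.1228]
ee_rot: [-0.015, 0.75, -0.019, -0.661]
contact_force: [1.2, -1.0, 0.3]
gripper_width: 0.583
t 8.275 pos [496.   46.8 122.8] F [ 1.22 -1.03  0.31] w 49.8
yaw err -0.29 tilt z.z -7.17 roll y.z 0.13
tool delta [33.3 -1.1 -1.8]
```

```bash
python3 -m handwheel '[[[20,-1,0,0.3,0,0,50],[14,0,1,0,0,0,50],[0,0,0,0,0,0,50]]]';python3 st.py 503 47.5 38;python3 - <<'E'
from h import *
s,im=snap('side','side7');a=im[150:310,180:330];cv2.imwrite('pics/s7z.png',cv2.resize(a,None,fx=3.7,fy=3.7,interpolation=2))
s,im=snap('wrist','wrist7')
E
```

```text
time: 8.65
ee_pos: [0.4995, 0.0476, 0.0891]
ee_rot: [-0.017, 0.75, -0.02, -0.661]
contact_force: [-0.2, 0.5, 0.3]
gripper_width: 0.586
t 8.65 pos [499.5  47.6  89.1] F [-0.17  0.47  0.26] w 50.0
yaw err -0.01 tilt z.z -7.27 roll y.z 0.08
tool delta [51.1 -0.1  3. ]
```

View pics/s7z.png

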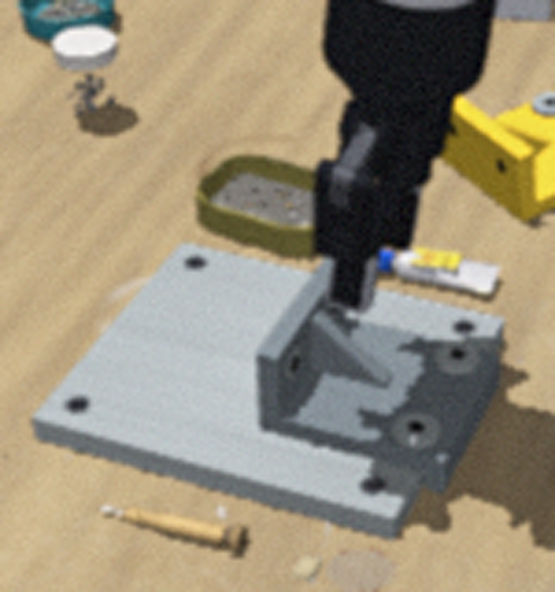

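View pics/wrist7.png

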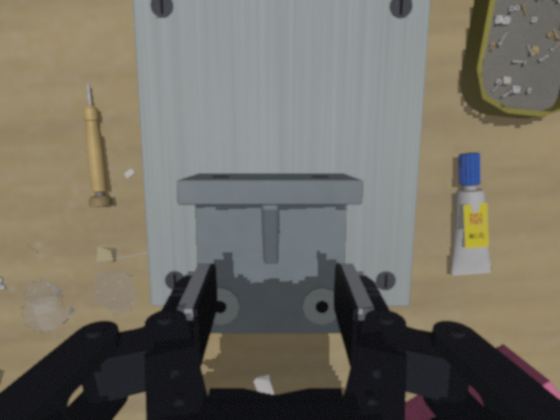

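The wrist view shows the rib at column 270 between the fingers (215 and 335), so the tool is centred. Descending between the bosses and the wall.

```bash
python3 -m handwheel '[[[17,0,1,0,0,0,50],[17,0,1,0,0,0,50],[15,0,1,0,0,0,50],[0,0,0,0,0,0,50]]]';python3 st.py 503 47.5 36
```

```text
time: 9.25
ee_pos: [0.5066, 0.0478, 0.0419]
ee_rot: [-0.018, 0.752, -0.02, -0.658]
contact_force: [-0.6, -0.5, 0.3]
gripper_width: 0.583
t 9.25 pos [506.6  47.8  41.9] F [-0.56 -0.54  0.3 ] w 49.8
yaw err 0.05 tilt z.z -7.65 roll y.z -0.02
tool delta [5.4 0.5 4.4]
```

Run:
```python
from h import *
s,im=snap('side','side8');a=im[150:310,180:330];cv2.imwrite('pics/s8z.png',cv2.resize(a,None,fx=3.7,fy=3.7,interpolation=2))
```

```text
(no output)
```

View pics/s8z.png

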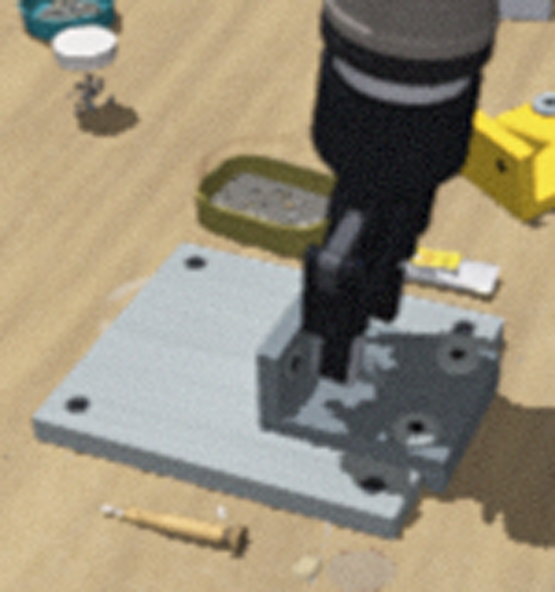

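```bash
python3 -m handwheel '[[[4,0,0,0,0,0,50],[0.4,0,-3,0,0,0,50],[0.4,0,-3,0,0,0,50]]]';python3 -m handwheel '[[[0.3,0,-2,0,0,0,50]]]';python3 -m handwheel '[[[0.2,0,-1.5,0,0,0,50]]]';python3 st.py
```

```text
time: 9.68
ee_pos: [0.5149, 0.0477, 0.0396]
ee_rot: [-0.018, 0.753, -0.02, -0.657]
contact_force: [-0.3, 0.2, 0.5]
gripper_width: 0.583
time: 9.8
ee_pos: [0.5174, 0.0476, 0.0399]
ee_rot: [-0.018, 0.754, -0.02, -0.657]
contact_force: [0.4, -0.4, -0.6]
gripper_width: 0.586
time: 9.93
ee_pos: [0.5192, 0.0475, 0.04]
ee_rot: [-0.018, 0.754, -0.02, -0.657]
contact_force: [-0.5, 0.8, -0.0]
gripper_width: 0.584
t 9.925 pos [519.2  47.5  40. ] F [-0.46  0.77 -0.04] w 49.9
yaw err 0.07 tilt z.z -7.88 roll y.z -0.08
```

```bash
python3 -m handwheel '[[[3,0,0,0,0,0,50],[0.5,0,-1,0,0,0,50]]]';python3 -m handwheel '[[[0.3,0,-1,0,0,0,50]]]';python3 -m handwheel '[[[0.3,0,-1,0,0,0,50]]]';python3 -m handwheel '[[[0.3,0,-1,0,0,0,50]]]';python3 st.py
```

```text
time: 10.18
ee_pos: [0.5194, 0.0474, 0.0362]
ee_rot: [-0.018, 0.753, -0.02, -0.657]
contact_force: [-4.0, 1.5, 4.2]
gripper_width: 0.588
time: 10.3
ee_pos: [0.5194, 0.0473, 0.0356]
ee_rot: [-0.018, 0.752, -0.02, -0.658]
contact_force: [-3.5, 0.2, 3.4]
gripper_width: 0.582
time: 10.42
ee_pos: [0.5194, 0.0472, 0.0352]
ee_rot: [-0.018, 0.752, -0.02, -0.659]
contact_force: [-5.0, 1.8, 4.2]
gripper_width: 0.586
time: 10.55
ee_pos: [0.5194, 0.0472, 0.0348]
ee_rot: [-0.017, 0.751, -0.02, -0.66]
contact_force: [-4.9, 0.6, 4.6]
gripper_width: 0.584
t 10.55 pos [519.4  47.2  34.8] F [-4.92  0.56  4.63] w 49.8
yaw err 0.01 tilt z.z -7.42 roll y.z 0.05
```

```bash
python3 -m handwheel '[[[-1.5,0,0.5,0,0,0,50],[-0.5,0,0,0,0,0,50]]]';python3 st.py;python3 -m handwheel '[[[-0.2,0,-1.5,0,0,0,50]]]';python3 -m handwheel '[[[0,0,-1.5,0,0,0,50]]]';python3 st.py
python3 - <<'E'
from h import *
s,im=snap('side','side9');a=im[150:310,180:330];cv2.imwrite('pics/s9z.png',cv2.resize(a,None,fx=3.7,fy=3.7,interpolation=2))
E
```

```text
time: 10.8
ee_pos: [0.5192, 0.0472, 0.0368]
ee_rot: [-0.017, 0.751, -0.02, -0.659]
contact_force: [-1.8, -0.8, -1.6]
gripper_width: 0.588
t 10.8 pos [519.2  47.2  36.8] F [-1.76 -0.77 -1.56] w 50.3
yaw err 0.01 tilt z.z -7.48 roll y.z 0.03
time: 10.92
ee_pos: [0.5201, 0.047, 0.0369]
ee_rot: [-0.017, 0.751, -0.02, -0.66]
contact_force: [-2.6, -0.1, -1.2]
gripper_width: 0.586
time: 11.05
ee_pos: [0.5212, 0.0469, 0.0368]
ee_rot: [-0.017, 0.751, -0.02, -0.66]
contact_force: [-4.1, 1.0, 1.7]
gripper_width: 0.584
t 11.05 pos [521.2  46.9  36.8] F [-4.12  0.99  1.71] w 49.9
yaw err 0.01 tilt z.z -7.35 roll y.z 0.06
```

View pics/s9z.png

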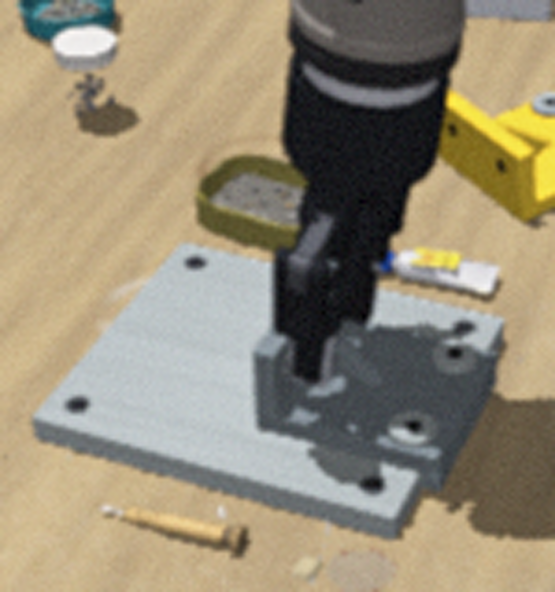

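```bash
python3 -m handwheel '[[[-0.1,0,-1.5,0,0,0,50]]]'|grep -A1 -E "pos|con";python3 -m handwheel '[[[-0.1,0,-1.5,0,0,0,50]]]'|grep -E "pos|con";python3 -m handwheel '[[[-0.1,0,-1.5,0,0,0,50]]]'|grep -E "pos|con"; python3 st.py
```

```text
ee_pos: [0.5221, 0.0467, 0.0368]
ee_rot: [-0.017, 0.75, -0.021, -0.661]
contact_force: [-5.9, 1.8, -0.3]
gripper_width: 0.59
ee_pos: [0.5221, 0.0467, 0.0368]
contact_force: [-7.5, 1.6, 4.9]
ee_pos: [0.5221, 0.0467, 0.0367]
contact_force: [-7.8, 0.8, 4.7]
t 11.475 pos [522.1  46.7  36.7] F [-7.83  0.77  4.71] w 50.4
yaw err -0.03 tilt z.z -6.95 roll y.z 0.16
```

The stop halted at 522.1 mm after about 2.7 mm of travel, and the force rose to 7.8 N, so it is bearing on the edge. I'll release it and check.

```bash
python3 -m handwheel '[[[0,0,3,0,0,0,50],[0,0,8,0,0,0,50],[-40,0,0,0,0,0,50],[-50,0,0,0,0,0,50],[-50,0,0,0,-7,0,0],[-50,-50,0,0,0,0,0],[0,-55,0,0,0,0,0],[0,-55,0,0,0,0,0],[0,0,0,0,0,0,0]]]';python3 st.py;python3 - <<'E'
from h import *
s,im=snap('side','side10');a=im[205:305,180:330];cv2.imwrite('pics/s10z.png',cv2.resize(a,None,fx=5.3,fy=5.3,interpolation=2))
s,im=snap('top','top10');a=im[150:280,170:330];cv2.imwrite('pics/t10z.png',cv2.resize(a,None,fx=4.6,fy=4.6,interpolation=2))
E
```

```text
time: 12.6
ee_pos: [0.5066, 0.2062, 0.2273]
ee_rot: [-0.022, 0.711, -0.02, -0.703]
contact_force: [-0.1, -0.9, -0.1]
gripper_width: -0.0
t 12.6 pos [506.6 206.2 227.3] F [-0.12 -0.87 -0.1 ] w -0.0
yaw err 0.31 tilt z.z -0.65 roll y.z -0.21
```

View pics/s10z.png

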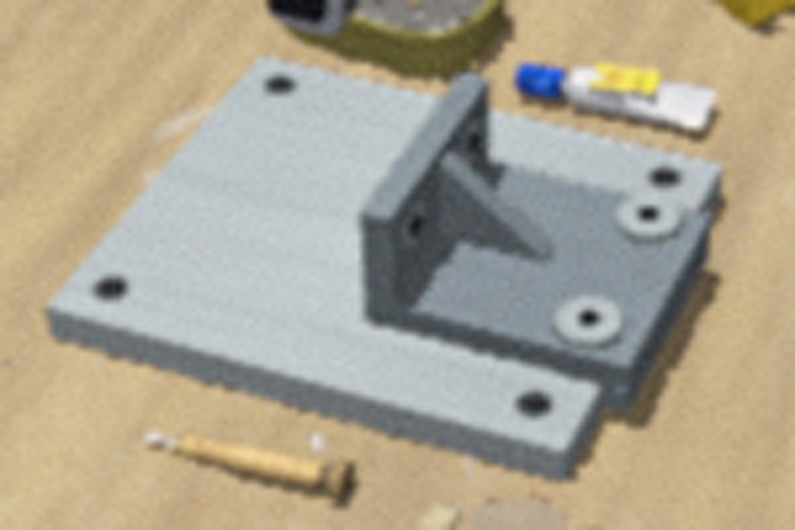

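View pics/t10z.png

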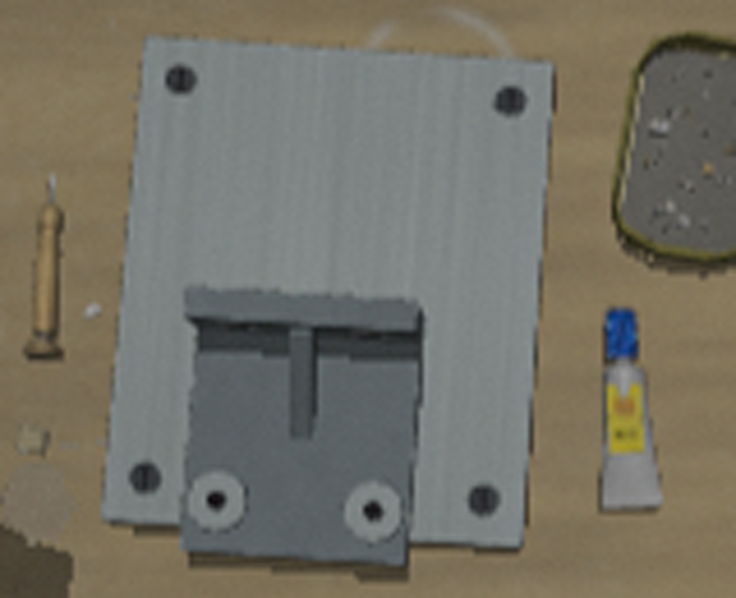

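Run:
```python
from h import *
T=lambda p:(np.array(p)+.5)/4.6-.5+[170,150]
S=lambda p:(np.array(p)+.5)/5.3-.5+[180,205]
a=np.radians(-3.05);ex=np.array([np.cos(a),np.sin(a)]);ey=np.array([-ex[1],ex[0]]);C=np.array([.5552,.0394])
pl=lambda p:np.r_[(p[:2]-C)@ex,(p[:2]-C)@ey]*1000
for n,t,s in(('bossL',(216,499),(590,318)),('bossR',(373,510),(648,214)),('wTL',(185,288),(363,216)),('wTR',(422,300),(466,76)),('FL',(183,549),(630,367)),('FR',(406,566),(709,212))):
    p,e=tri(ray('top',T(t)),ray('side',S(s))); print(n,(p*1000).round(1),round(e*1000,1),'plate',pl(p).round(1), 'side on z',pl(onz('side',S(s),.032)).round(1),'top',pl(onz('top',T(t),.032)).round(1))
```

```text
bossL [467.2  81.1  32.5] 1.3 plate [-90.1  36.9] side on z [-90.5  36.3] top [-89.5  37.2]
bossR [463.9  19.2  32.5] 0.2 plate [-90. -25.] side on z [-90.  -25.7] top [-89.9 -25. ]
wTL [546.4  90.9  64.7] 1.2 plate [-11.5  51. ] side on z [ 6.3 14. ] top [-6.4 56.4]
wTR [542.3  -0.6  63.4] 2.2 plate [-10.7 -40.6] side on z [  5.8 -81.5] top [ -5.3 -38.4]
FL [448.1  94.4  26.7] 0.4 plate [-109.9   49.3] side on z [-111.9   54.9] top [-109.8   48.5]
FR [443.2   6.2  28.8] 1.8 plate [-110.   -39.1] side on z [-110.3  -35. ] top [-111.   -39.5]
```

The bosses triangulate to plate x −90.1 and −90.0 mm, z 32.5 mm: snug, square and flat. Nothing beside the plate has moved. Next is the left boss.

```bash
python3 st.py 467.2 81.1 65
```

```text
t 12.7 pos [506.9 200.9 226.5] F [-0.48 -0.07 -0.46] w 0.3
yaw err 0.66 tilt z.z -0.58 roll y.z -0.0
tool delta [161.2 122.2  33.6]
```

```bash
python3 -m handwheel '[[[0,40,11,-0.6,-0.5,0,0],[0,40,11,0,0,0,0],[30,41,11,0,0,0,0],[45,0,0,0,0,0,0],[45,0,0,0,0,0,0],[30,0,0,0,0,0,0],[0,0,0,0,0,0,0]]]'>/dev/null;python3 st.py 467.2 81.1 40
```

```text
t 13.575 pos [466.7  64.2  73.2] F [-0.47  0.75  0.92] w -0.2
yaw err 1.19 tilt z.z -0.39 roll y.z 0.29
tool delta [ 33.2 -17.1   0.9]
```

```bash
python3 -m handwheel '[[[10,-16,1,-1.2,-0.4,0,0],[12,0,0,0,0,0,0],[0,0,0,0,0,0,0]]]'>/dev/null;python3 st.py 467.2 81.1 36;python3 - <<'E'
from h import *
s,im=snap('side','side11');a=im[150:310,200:350];cv2.imwrite('pics/s11z.png',cv2.resize(a,None,fx=3.7,fy=3.7,interpolation=2))
E
```

```text
t 13.95 pos [469.   80.7  52.4] F [-0.32 -0.27 -0.  ] w 0.1
yaw err -0.01 tilt z.z -0.22 roll y.z 0.24
tool delta [16.4 -0.3  1.9]
```

View pics/s11z.png

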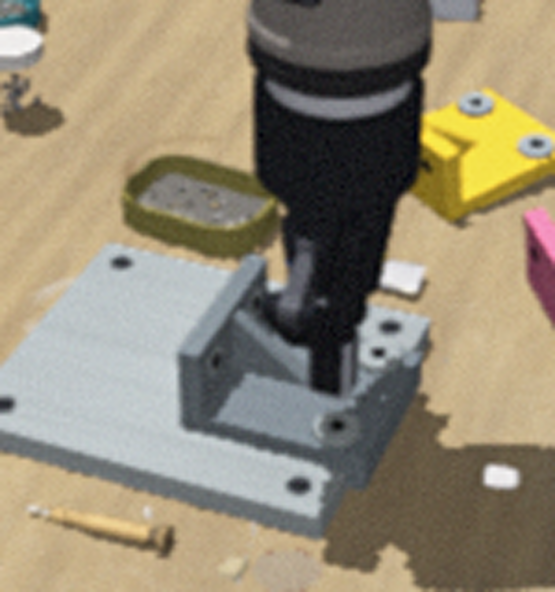

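```bash
python3 -m handwheel '[[[8,0,1.5,0,0,0,0],[7,0,0,0,0,0,0],[0,0,0,0,0,0,0]]]'>/dev/null;python3 st.py;python3 -m handwheel '[[[1.5,0,0,0,0,0,0]]]'|grep -E "pos|con";python3 -m handwheel '[[[1.5,0,0,0,0,0,0]]]'|grep -E "pos|con"
```

```text
t 14.375 pos [468.5  81.   37.6] F [-0.31  0.39 -0.34] w -0.2
yaw err -0.0 tilt z.z -0.37 roll y.z 0.2
ee_pos: [0.4686, 0.0809, 0.0361]
contact_force: [0.3, 0.5, -0.8]
ee_pos: [0.4687, 0.0809, 0.0346]
contact_force: [-0.2, 0.3, -0.1]
```

```bash
for i in 1; do python3 -m handwheel '[[[1,0,0,0,0,0,0]]]'|grep -E "pos|con";python3 -m handwheel '[[[1,0,0,0,0,0,0]]]'|grep -E "pos|con";python3 -m handwheel '[[[1,0,0,0,0,0,0]]]'|grep -E "pos|con";done
```

```text
ee_pos: [0.4687, 0.0809, 0.0336]
contact_force: [-0.1, 0.6, 0.4]
ee_pos: [0.4688, 0.0809, 0.0325]
contact_force: [-0.7, 0.1, -0.1]
ee_pos: [0.4688, 0.0809, 0.032]
contact_force: [-5.6, -1.2, 18.1]
```

```bash
python3 -m handwheel '[[[0.3,0,0,0,0,0,0],[0.3,0,0,0,0,0,0],[0.3,0,0,0,0,0,0]]]'|grep -E "pos|con"
python3 - <<'E'
from h import *
s,im=snap('side','side12');a=im[150:310,200:350];cv2.imwrite('pics/s12z.png',cv2.resize(a,None,fx=3.7,fy=3.7,interpolation=2))
E
python3 st.py
```

```text
ee_pos: [0.4688, 0.0809, 0.0321]
contact_force: [-2.1, -0.7, 7.1]
t 15.425 pos [468.8  80.9  32.1] F [-1.63  0.26  6.19] w 0.0
yaw err 0.02 tilt z.z -0.41 roll y.z 0.23
```

View pics/s12z.png

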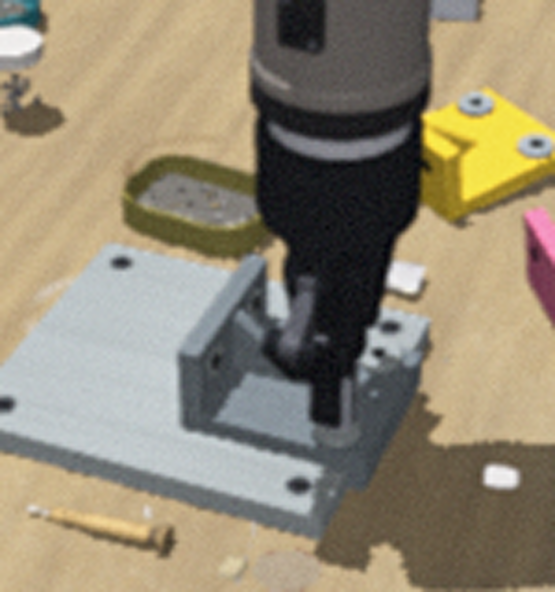

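The fingertips are on the left boss with about 7 N held, and nothing yields at z=32.1 mm. Now lift and go to the right boss.

```bash
python3 -m handwheel '[[[-8,0,0,0,0,0,0],[-15,0,0,0,0,0,0],[0,22,1,0,0,0,0],[0,22,1,0,0,0,0],[0,16,0,0,0,0,0],[0,0,0,0,0,0,0]]]'>/dev/null;python3 st.py 464.8 19.2 36
```

```text
t 16.175 pos [465.2  20.4  59.9] F [-0.05  0.16 -0.38] w 0.3
yaw err -0.04 tilt z.z -0.66 roll y.z 0.15
tool delta [23.9  1.1  0.6]
```

```bash
python3 -m handwheel '[[[12,1,0.5,0,-0.5,0,0],[10,0,0,0,0,0,0],[0,0,0,0,0,0,0]]]'>/dev/null;python3 st.py;python3 -m handwheel '[[[1,0,0,0,0,0,0],[1,0,0,0,0,0,0],[1,0,0,0,0,0,0]]]'|grep -E "pos|con"
```

```text
t 16.55 pos [465.   21.3  36.2] F [ 0.3  -0.13 -0.78] w -0.1
yaw err -0.16 tilt z.z -0.11 roll y.z 0.09
ee_pos: [0.465, 0.0221, 0.0329]
contact_force: [0.1, -1.0, 0.2]
```

```bash
python3 -m handwheel '[[[-1.5,3,0,0,0,0,0],[0,0,0,0,0,0,0]]]'>/dev/null;python3 st.py 464.5 19.2 33
```

```text
t 17.175 pos [464.9  18.9  34.6] F [0.05 0.81 0.18] w -0.3
yaw err -0.24 tilt z.z -0.11 roll y.z 0.08
tool delta [ 1.6 -0.3  0.5]
```

```bash
python3 -m handwheel '[[[1.3,0,0,0.2,0,0,0]]]'|grep -E "pos|con";python3 -m handwheel '[[[0.8,0,0,0,0,0,0]]]'|grep -E "pos|con";python3 -m handwheel '[[[0.6,0,0,0,0,0,0]]]'|grep -E "pos|con";python3 -m handwheel '[[[0.5,0,0,0,0,0,0]]]'|grep -E "pos|con"
```

```text
ee_pos: [0.4652, 0.0188, 0.0335]
contact_force: [0.3, 0.6, -0.3]
ee_pos: [0.4652, 0.0188, 0.0326]
contact_force: [0.0, -0.7, 1.2]
ee_pos: [0.4652, 0.0188, 0.0321]
contact_force: [-2.2, 0.4, 10.1]
ee_pos: [0.4652, 0.0188, 0.032]
contact_force: [-3.0, -0.2, 14.2]
```

```bash
python3 -m handwheel '[[[0.3,0,0,0,0,0,0],[0.3,0,0,0,0,0,0],[0.3,0,0,0,0,0,0]]]'|grep -E "pos|con"
python3 - <<'E'
from h import *
s,im=snap('side','side13');a=im[150:310,200:350];cv2.imwrite('pics/s13z.png',cv2.resize(a,None,fx=3.7,fy=3.7,interpolation=2))
E
python3 -m handwheel '[[[-8,0,0,0,0,0,0],[-30,0,0,0,0,0,0],[-50,0,0,0,0,0,0],[-50,0,0,0,0,0,0],[-30,50,0,0,0,0,0],[0,55,0,0,0,0,0],[0,55,0,0,0,0,0],[0,55,0,0,0,0,0],[0,0,0,0,0,0,0]]]';python3 - <<'E'
from h import *
s,im=snap('side','side14');a=im[205:305,180:330];cv2.imwrite('pics/s14z.png',cv2.resize(a,None,fx=5.3,fy=5.3,interpolation=2))
s,im=snap('top','top14');a=im[150:280,170:330];cv2.imwrite('pics/t14z.png',cv2.resize(a,None,fx=4.6,fy=4.6,interpolation=2))
E
```

```text
ee_pos: [0.4652, 0.0188, 0.0321]
contact_force: [-1.2, -0.5, 6.4]
time: 19.23
ee_pos: [0.4549, -0.201, 0.2109]
ee_rot: [-0.016, 0.71, -0.018, -0.704]
contact_force: [0.2, 1.2, 1.0]
gripper_width: 0.001
```

View pics/s13z.png

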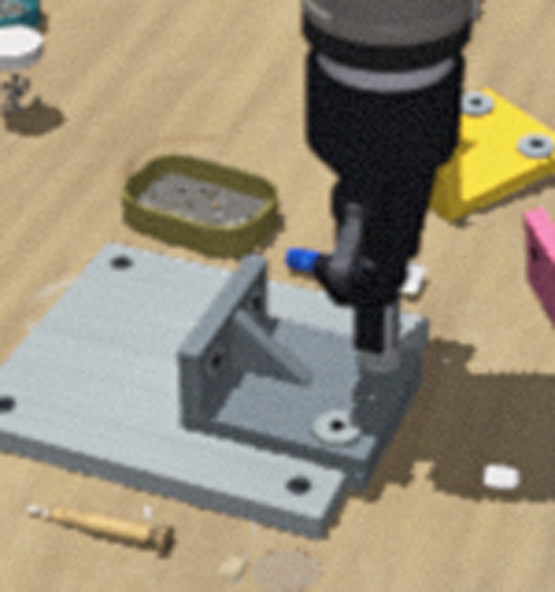

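View pics/s14z.png

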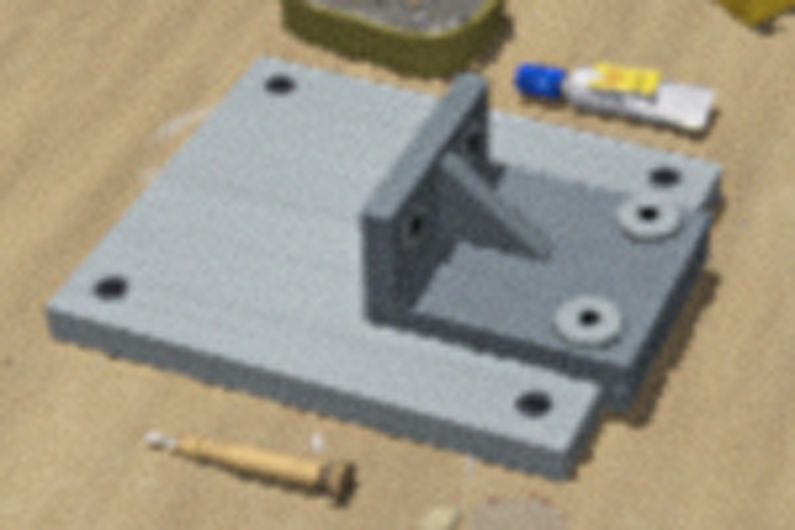

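View pics/t14z.png

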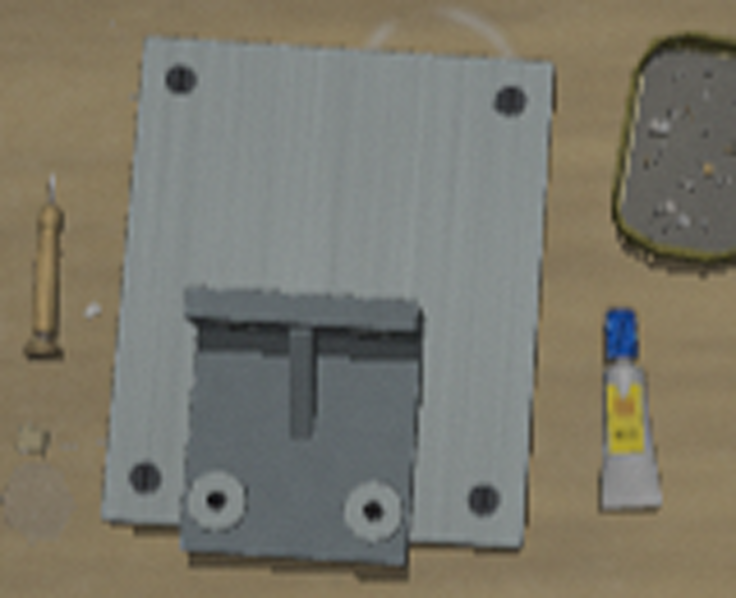

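The bosses and wall look exactly as before the presses. One doubt remains: the 7.8 N stall had some downward load, so stiction could have stopped the stop short of the edge. There is time left, so I'll repeat the pull with no downward press, and then repeat the boss presses.

```bash
python3 -m handwheel '[[[0,-55,0,0,0,0,50],[0,-55,-5,0,8,0,50],[0,-55,-15,0,0,0,50],[10,-55,-15,0,0,0,50],[0,-15,0,0,0,0,50],[0,0,0,0,0,0,50]]]'>/dev/null;python3 st.py 499 47.5 95
```

```text
t 20.075 pos [499.4  54.2 205.6] F [-0.09  0.13 -0.11] w 50.0
yaw err -1.52 tilt z.z -8.77 roll y.z -0.1
tool delta [109.3   6.9  17.1]
```

```bash
python3 -m handwheel '[[[35,5,6,1.5,0,0,50],[35,1,6,0,0,0,50],[35,1,5,0,0,0,50],[0,0,0,0,0,0,50],[0,0,0,0,0,0,50]]]'>/dev/null;python3 st.py 508 47.5 38
```

```text
t 20.7 pos [498.4  47.   99.3] F [ 0.41  0.31 -0.08] w 50.1
yaw err -0.02 tilt z.z -8.95 roll y.z -0.33
tool delta [62.  -0.6  0.1]
```

```bash
python3 -m handwheel '[[[20,0,0,0,0,0.3,50],[20,0,0,0,0,0,50],[20,0,0,0,0,0,50],[0,0,0,0,0,0,50]]]'>/dev/null;python3 st.py 518 47 37
```

```text
t 21.2 pos [513.6  46.7  46.1] F [-0.79 -0.42  1.18] w 50.2
yaw err 0.1 tilt z.z -9.66 roll y.z -0.15
tool delta [ 9.7 -0.5 -2.8]
```

```bash
python3 -m handwheel '[[[8,0,-1,-0.1,0,0,50],[2,0,-1,0,0,0,50],[0,0,0,0,0,0,50]]]'>/dev/null;python3 st.py;python3 -m handwheel '[[[0.4,0,-2,0,0,0,50],[0.2,0,-1.5,0,0,0,50]]]'|grep -E "pos|con";python3 -m handwheel '[[[0,0,-1.5,0,0,0,50]]]'|grep -E "pos|con"
```

```text
t 21.575 pos [519.5  46.7  39.3] F [-0.01  0.72  0.36] w 49.9
yaw err 0.03 tilt z.z -9.94 roll y.z -0.19
ee_pos: [0.5224, 0.0465, 0.0395]
contact_force: [-5.6, 0.6, 4.3]
ee_pos: [0.5224, 0.0465, 0.0394]
contact_force: [-6.0, 1.0, 4.7]
```

Now the same push with an upward bias to take off the downward load.

```bash
python3 -m handwheel '[[[-0.8,0,-1.5,0,0,0,50]]]'|grep -E "pos|con";python3 -m handwheel '[[[-0.5,0,-1.8,0,0,0,50]]]'|grep -E "pos|con";python3 -m handwheel '[[[-0.4,0,-2,0,0,0,50]]]'|grep -E "pos|con";python3 -m handwheel '[[[-0.3,0,-2,0,0,0,50]]]'|grep -E "pos|con"
```

```text
ee_pos: [0.5223, 0.0464, 0.0399]
contact_force: [-3.1, 1.4, -2.3]
ee_pos: [0.5224, 0.0463, 0.0399]
contact_force: [-5.6, 2.3, -2.5]
ee_pos: [0.5224, 0.0463, 0.0398]
contact_force: [-7.2, 1.5, 1.3]
ee_pos: [0.5224, 0.0463, 0.0397]
contact_force: [-8.7, 2.3, 3.6]
```

With 5.6 N along x and the load partly taken off (−2.5 N in z), the stop did not move at all. Earlier it slid at 2.6 N, so it is bearing on the edge. I'll release it and repeat the presses, left then right.

```bash
python3 -m handwheel '[[[0,0,3,0,0,0,50],[0,0,8,0,0,0,50],[-40,0,0,0,0,0,50],[-20,0,20,0,-9.5,0,0],[0,-17,17,0,0,0,0],[0,-17,0,0,0,0,0],[0,0,0,0,0,0,0]]]'>/dev/null;python3 st.py 468 81.1 40
```

```text
t 23.325 pos [469.5  83.7  97.4] F [0.15 0.18 0.24] w -0.0
yaw err 0.01 tilt z.z 0.3 roll y.z -0.06
tool delta [57.4  2.7  1. ]
```

```bash
python3 -m handwheel '[[[25,2,1,0,0,0,0],[25,0,0,0,0,0,0],[9,0,0,0,0,0,0],[0,0,0,0,0,0,0]]]'>/dev/null;python3 st.py 468 81.1 33
```

```text
t 23.825 pos [470.4  80.7  36.7] F [-0.11 -0.09  0.03] w 0.0
yaw err -0.02 tilt z.z 0.13 roll y.z 0.02
tool delta [ 3.8 -0.2  2.4]
```

```bash
python3 -m handwheel '[[[1.5,0,2,0,0,0,0],[1.5,0,0,0,0,0,0]]]'|grep -E "pos|con";python3 -m handwheel '[[[1,0,0,0,0,0,0]]]'|grep -E "pos|con";python3 -m handwheel '[[[0.6,0,0,0,0,0,0],[0.4,0,0,0,0,0,0],[0.3,0,0,0,0,0,0],[0.3,0,0,0,0,0,0]]]'|grep -E "pos|con"
```

```text
ee_pos: [0.4692, 0.0809, 0.0347]
contact_force: [0.3, 0.9, 0.6]
ee_pos: [0.4696, 0.0809, 0.0341]
contact_force: [0.2, -0.0, -0.0]
ee_pos: [0.47, 0.081, 0.0329]
contact_force: [0.5, 0.4, 1.8]
```

```bash
python3 -m handwheel '[[[1,0,1,0,0,0,0]]]'|grep -E "pos|con";python3 -m handwheel '[[[0.4,0,0,0,0,0,0],[0.3,0,0,0,0,0,0],[0.3,0,0,0,0,0,0]]]'|grep -E "pos|con"
```

```text
ee_pos: [0.4693, 0.0811, 0.032]
contact_force: [-0.4, -1.5, 12.6]
ee_pos: [0.4694, 0.081, 0.0321]
contact_force: [-1.0, -0.7, 5.4]
```

```bash
python3 -m handwheel '[[[-8,0,0,0,0,0,0],[-15,0,0,0,0,0,0],[0,22,1,0,0,0,0],[0,22,1,0,0,0,0],[0,17,0,0,0,0,0],[0,0,0,0,0,0,0]]]'>/dev/null;python3 st.py 465 19.2 36
```

```text
t 25.95 pos [465.4  19.4  60.2] F [-0.17  0.18 -0.06] w -0.2
yaw err -0.05 tilt z.z -0.39 roll y.z -0.04
tool delta [24.2  0.3  0.5]
```

```bash
python3 -m handwheel '[[[12,1,0.5,0,-0.3,0,0],[12,0.5,0,0,0,0,0],[0,0.5,0,0,0,0,0],[1,0.5,0,0,0,0,0]]]'>/dev/null;python3 st.py 465 19.2 32;python3 -m handwheel '[[[0.8,0.3,0,0,0,0,0]]]'|grep -E "pos|con";python3 -m handwheel '[[[0.8,0,0,0,0,0,0]]]'|grep -E "pos|con"
```

```text
t 26.45 pos [465.1  19.6  33.7] F [-0.36 -0.65 -0.19] w -0.1
yaw err -0.23 tilt z.z -0.08 roll y.z -0.12
tool delta [1.7 0.4 0.1]
ee_pos: [0.4651, 0.0195, 0.0328]
contact_force: [-0.4, 0.3, -0.5]
ee_pos: [0.4652, 0.0196, 0.0321]
contact_force: [-1.0, -0.6, 1.5]
```

```bash
python3 -m handwheel '[[[0.6,0,0,0,0,0,0]]]'|grep -E "pos|con";python3 -m handwheel '[[[0.4,0,0,0,0,0,0],[0.3,0,0,0,0,0,0],[0.3,0,0,0,0,0,0]]]'|grep -E "pos|con";python3 -m handwheel '[[[-8,0,0,0,0,0,0],[-30,0,0,0,0,0,0],[-50,0,0,0,0,0,0],[-50,0,0,0,0,0,0],[-30,50,0,0,0,0,0],[0,55,0,0,0,0,0],[0,55,0,0,0,0,0],[0,55,0,0,0,0,0],[0,0,0,0,0,0,0]]]';python3 - <<'E'
from h import *
s,im=snap('side','side15');s,im2=snap('top','top15')
for n,a in(('side10',im),('top10',im2)):
    b=cv2.imread(f'pics/{n}.png'); d=cv2.absdiff(a,b).max(2)
    r=d[225:290,190:320] if 'side' in n else d[150:270,180:330]
    print(n,'max',r.max(),'n>40',(r>40).sum())
a=cv2.resize(im[205:305,180:330],(400,267));b=cv2.resize(im2[150:280,170:330],(329,267));cv2.imwrite('pics/c15.png',np.hstack([a,b]))
E
```

```text
ee_pos: [0.4652, 0.0196, 0.032]
contact_force: [-4.0, -0.2, 13.2]
ee_pos: [0.4652, 0.0196, 0.0321]
contact_force: [-1.6, 0.0, 6.9]
time: 28.32
ee_pos: [0.4567, -0.2016, 0.21]
ee_rot: [-0.016, 0.711, -0.016, -0.703]
contact_force: [-0.9, 1.0, -0.4]
gripper_width: 0.001
side10 max 39 n>40 0
top10 max 60 n>40 2
```

View pics/c15.png

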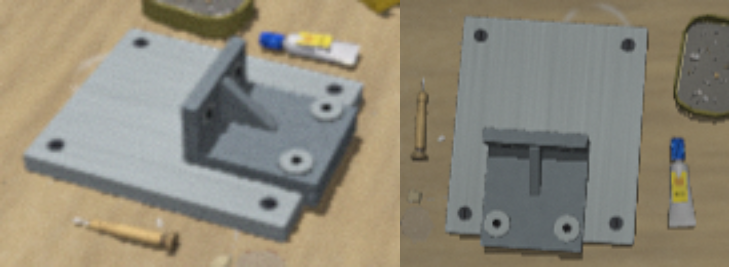

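The pictures match those taken after seating. The stop is flat and snug, nothing beside the plate has moved, and the arm is clear.

```bash
python3 -c "
from cell import manip
print(manip.finish_job())"
```

```text
the job is handed in; nothing more can be done
None
```

The angle stop is seated flat and snug on the plate's front edge, and it did not rock under either boss press. I handed the job in at about 28 s of the 58 s allowed, with the arm clear of everything.

- **Slide:** I pushed the stop about 40 mm along the plate with two fingertips low on the back of its wall, until the lip dropped over the front edge.
- **Snug and square:** The front face was at the limit of the arm's reach. I drew the stop back about 2.7 mm by pressing low on the wall's front face instead, on both sides of the rib. The two-view check put the bosses at plate x −90.1 and −90.0 mm (target −90) and z 32.5 mm (target 32).
- **Rock test:** I pressed the left boss, then the right. Force peaked at 18 N on the left and 14 N on the right, then held at about 6–7 N. Neither boss gave way; the fingertips stayed at z 32.1 mm.

**Doubt checked:** The first pull had stalled with some downward load, so friction might have stopped the stop short of the edge. I pulled again with that load taken off, and it did not move. I then repeated the left and right presses at up to 13 N.

The final pictures match those from just after seating, and the screwdriver, glue tube and tin look unmoved. No final check failed. The stop sits about 6 mm left of the plate's centre line, which the job did not limit.

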